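# Open the child-proof cleaner jug for dosing

## Task

Open the cleaner jug for dosing: take the dosing cup off the top of it and stand it, mouth down as it was and without dropping it, in the middle of the drip tray. Then push the jug's safety cap down, give it about a quarter turn anticlockwise while it is down, and lift it off. Finish still holding the cap in the gripper, level and straight above the jug's open mouth, about 8 cm clear of it; leave all the other things on the counter where they are.

Things in the scene. Friction and masses are not known exactly. Their poses are not given: they have to be found in the camera images.
- mouth (a point): Centre of the rim of the cleaner jug's mouth, z up, 170 mm above the counter. The jug is a square white canister (110 x 110 mm, shoulder ending 134 mm above the counter) with a side handle below the shoulder, and stands fixed in a steel wire holder (136 x 136 mm): it cannot move or turn. Its neck is 30 mm across and the shut cap covers it. A sprung rubber seal pokes up to 9 mm out of the mouth
- cap_center (a point): Centre (half-way up) of the white round ribbed safety cap on the jug: 52 mm across, 28 mm high, about 30 g, z up. Shut, its centre is 3 mm below the level of the mouth's rim. Pushed down 5 to 7 mm (end stop) and turned anticlockwise seen from above, it is past its lock after 45 degrees, and lifts off at any turn from 55 to 125 degrees. At first the cup hides it
- seal (a joint): Travel (m) of the sprung rubber seal in the jug's mouth, which the cap rests on and which pushes it up: 0 with the cap shut, grows as the cap is pushed down (0.007 at the end stop). Push needed: 5 N at first, 11 N at the stop. The lock lets the cap turn from 0.0045 on. With the cap off the seal stands 9 mm out of the mouth
- cup_center (a point): Centre (half-way up) of the loose grey dosing cup, 60 mm across at its closed top and 64 mm at its mouth, 40 mm high, about 30 g, z up. It stands upside down over the cap, its closed end on the cap's top (centre 165 mm above the counter), its wall reaching 8 mm below the cap with 3 mm of play: lift it straight up 45 mm before moving sideways
- tray_floor (a point): Centre of the upper face of the drip tray's floor, 8 mm above the counter, z up. Fixed square steel tray, 160 x 160 mm outside with a 5 mm wide lip that stands 14 mm above the counter
- tumbler: Bystander to leave alone: glass tumbler, 72 mm wide, 85 mm high; origin at its underside
- brush: Bystander to leave alone: flat pastry brush with wooden handle, 200 mm long, lying; origin at its underside
- sauce_jar: Bystander to leave alone: jar with steel lid, 64 mm wide, 90 mm high; origin at its underside
- spray_bottle: Bystander to leave alone: blue trigger spray bottle, 232 mm high; origin at its underside
- rinse_bottle: Bystander to leave alone: white round bottle, 80 mm wide, 210 mm high; origin at its underside
- tin: Bystander to leave alone: food tin, 74 mm wide, 110 mm high; origin at its underside
Not all that is in view belongs to the job. Of the things shaped like the part that bears cup_center, the grey one is meant. There is more than one size of the part that bears tray_floor; the job needs the smaller.

How it is judged:
By the outcome, as a careful person would: the job done as asked, in the order asked, and still so for the second after the job is handed in, while the arm keeps its last pose, push and grip.
It also fails if it takes over 54 s, if anything falls off the work surface, if the arm or the gripper's body presses on something with over 40 N, if the wrist force passes 120 N, or if a joint passes its speed limit or range.

## Robot

A 6-joint arm with a two-finger parallel gripper is mounted at the origin on the work surface. World frame = base frame: x ahead of the robot, y to its left, z up, the work surface at z = 0. Lengths are in mm, angles in rad, forces in N, time in s.
With the tool pointing down it reaches from about 425 to 950 mm from the base axis. Payload 14.7 kg.
Tool frame: the origin (TCP) lies midway between the tips of the shut fingers; the grasp point (between the pads) lies 19 mm behind it; z points along the fingers, y is the direction in which the jaws open and shut (so a half turn about z gives the same grasp; the last joint's range is limited). The gripper opens to 85 mm and grips with 20 to 120 N. Pads are 22 mm wide; open, the fingers measure 114 mm over their backs; the gripper's body (76 mm by 85 mm) begins 54 mm behind the grasp point. The pads swing forward as they close: fully open they stand 13 mm farther back than shut.
Start: joints at [1.222, 0.48, 1.596, -0, 1.065, -0.047], TCP at [193.181, 620.623, 210.597] pointing down, gripper open.
Joint ranges: [-2.75, 2.75], [-0.82, 2.05], [0.23, 2.67], [-1.56, 4.7], [0.09, 2.69], [-2.92, 2.92]. Speed limits (rad/s): [1.89, 1.89, 2.39, 3.01, 3.01, 3.01].

## Interface

Orientations are given as a rotation vector (axis times angle).
In Python, from plant import r gives the robot as it stands.
- The arm moves only by the shell command python3 -m pendant 'ROWS' [FORCE]. ROWS is JSON, a list of rows, each an object with "fingers": the finger opening in m, from 0 to 0.0854; "dp": the shift along the tool's x, y, z in m, a list of three; "twist": the turn about the tool's z in rad. In form: [{"fingers": fingers, "dp": [tx, ty, tz], "twist": twist}, ...]. A call has 1 to 20 rows; each row shifts and turns the commanded pose from where the row before left it, along the tool's axes as they then stand; what a row does not reach is not made up. A row lasts 1/10 s, in which the tool goes at most 50 mm and 8.59 degrees, less where a joint would pass 70% of its speed; a pose out of reach is approached as far as the arm can. A call is refused whole if a number of a shift passes 0.05 or a number of a turn 0.15, either way. A call with a gripper value outside its range is refused whole. The fingers move at their own pace and stop on an object; FORCE is the grip in N (left out, the last holds). Time passes only in rows, so rows that do not move let the fingers close. It gives the time, the measured TCP pose, the force and the opening at its end, in the units of the state.
- r.read_state(): the state, without advancing time (a new reading comes with each control period).
- r.snapshot(name): name is "scene" or "side" or "wrist"; returns the picture (420x560x3 uint8, red, green, blue); there is no depth.
- r.camera_info(name): a dict with "fx", "fy", "cx", "cy" (pixels), "extrinsics" (4x4, takes a point from world to camera coordinates); the wrist camera has in their place "T_tool_cam" (4x4, takes a point from camera to tool coordinates, whose origin is the TCP and whose axes are the flange's). Camera axes: x right, y down, z forward; pixel columns grow to the right and rows downward; lengths in mm; the calibration is good to about 2 mm. A picture is of the moment at which its call begins: read the wrist's pose just before it. camera_info takes no time and is no camera call.
- r.finish_job(): hands the job in, once; it reports no verdict.
The state is a dict: "t": time; "qpos": joint angles; "qvel": joint speeds; "joint_efforts": joint torques, N m; "eef_pos": TCP position; "eef_rot": TCP orientation; "force": force on the tool from outside, world axes, zero at the start; "wrist_torque": the same for the moment, N m; "grip_width": finger opening in mm.
Only numpy, scipy, OpenCV 4.12 (cv2) and the standard library are available. Lean on these libraries where they do the work, as an engineer would, in place of code of your own. Each camera call takes 0.05 s, during which the arm holds its last target.

## Working session

There is one attempt and no reset: what is moved stays moved. The work goes in short steps, Python scripts to look and compute and a shell command to move; the robot and the scene stay as the last step left them, time stands still between calls to the robot, and variables do not carry over. Pictures are saved under pics/ and viewed, and the job is handed in when it is done.

```bash
ls; mkdir -p pics
python3 - <<'E'
from plant import r
import cv2
for n in ["scene","side","wrist"]:
    s=r.read_state()
    im=r.snapshot(n); cv2.imwrite(f"pics/{n}0.png",im[:,:,::-1])
    print(n,{k:(v.tolist() if hasattr(v,'tolist') else v) for k,v in r.camera_info(n).items()})
print(s)
E
```

```text
pics
scene {'fx': 426.52264918941506, 'fy': 426.52264918941506, 'cx': 284.241134071327, 'cy': 211.5781242349647, 'extrinsics': [[-0.42621901342332585, 0.9043678708315307, -0.021356657137537524, 159.95200413783544], [0.5920926758672443, 0.26104247796588465, -0.7624192336777691, -205.69933402004293], [-0.6839324643419208, -0.33760269386525077, -0.6467308600292034, 1553.5658732853924], [0.0, 0.0, 0.0, 1.0]]}
side {'fx': 390.72629234380895, 'fy': 390.72629234380895, 'cx': 280.66363812004255, 'cy': 214.15700390848286, 'extrinsics': [[0.7359396761049793, -0.6770060892431118, 0.007453070658867544, -336.3809646523888], [-0.38942938798793364, -0.432282978038736, -0.813311858188054, 312.0549948934894], [0.5538389160268912, 0.5956460207419417, -0.5817802618415725, 682.1991826548718], [0.0, 0.0, 0.0, 1.0]]}
wrist {'fx': 367.01201663463206, 'fy': 367.01201663463206, 'cx': 275.8975518207517, 'cy': 208.64206650286542, 'T_tool_cam': [[0.0005199448049388071, -0.9451953185955378, -0.3265050372696854, 84.85362723808349], [0.9999998631733235, 0.0005102362301347, 0.0001153790398158783, 0.10523288981056922], [5.7538971038528134e-05, -0.32650505258581874, 0.9451954545622814, -163.496302961784], [0.0, 0.0, 0.0, 1.0]]}
{'t': 0.1, 'qpos': array([ 1.22239374e+00,  4.80766768e-01,  1.59679136e+00, -7.28730574e-06,
        1.06513545e+00, -4.66023496e-02]), 'qvel': array([-1.26313623e-04, -3.46700106e-04, -8.96644576e-05, -9.56041053e-04,
        4.99800443e-04,  3.28919211e-04]), 'joint_efforts': array([ 9.08004804e-04, -9.52260947e+01, -4.31041896e+01, -1.21174025e-04,
        5.42880152e-03,  2.08841431e-05]), 'eef_pos': array([193.05505219, 620.25672299, 210.0453936 ]), 'eef_rot': array([-4.72232506e-01, -3.10568511e+00,  1.69754726e-03]), 'force': array([1.4238029 , 0.92494277, 0.34000547]), 'wrist_torque': array([-0.02518979,  0.04321334,  0.03897142]), 'grip_width': 85.61386079016621}
```

View pics/scene0.png

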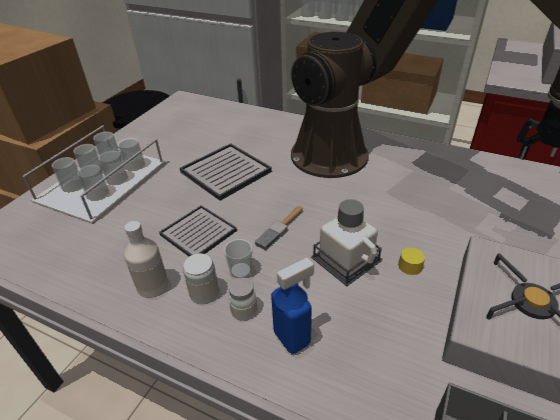

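View pics/side0.png

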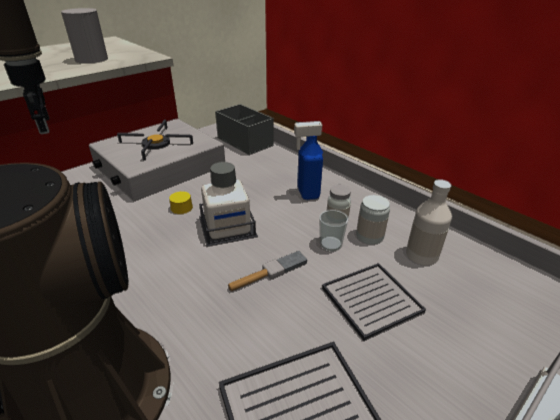

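View pics/wrist0.png

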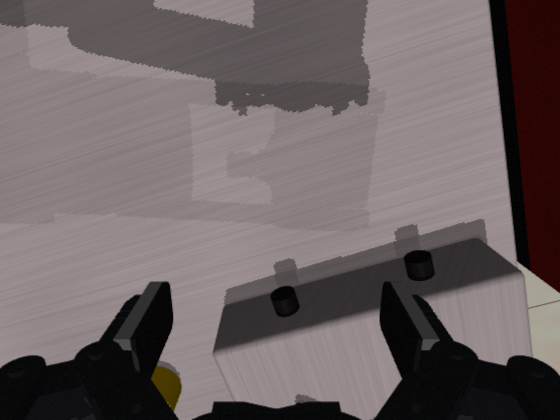

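The grey cup sits on the jug at scene (350,213) and side (222,174). The yellow cup at scene (411,261) is a decoy of the same shape. There are two trays, a small one at scene (198,231) and a larger one at (226,170). I'll enlarge both to confirm and measure.

Run:
```python
import cv2,numpy as np
a=cv2.imread("pics/scene0.png");b=cv2.imread("pics/side0.png")
def c(im,x,y,w,h,k): return cv2.resize(im[y:y+h,x:x+w],None,fx=k,fy=k,interpolation=cv2.INTER_CUBIC)
cv2.imwrite("pics/c1.png",np.hstack([c(a,305,190,100,150,4)[:600],c(b,180,150,100,150,4)[:600]]))
cv2.imwrite("pics/c2.png",np.hstack([c(a,150,200,100,65,4),c(b,310,255,100,65,4)]))
cv2.imwrite("pics/c3.png",c(b,310,255,125,85,6))
```

```text
(no output)
```

View pics/c1.png

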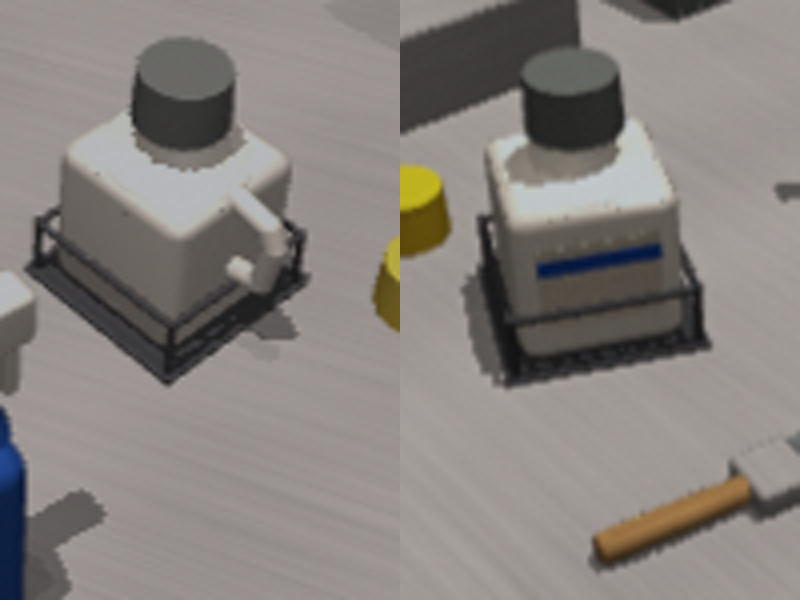

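View pics/c2.png

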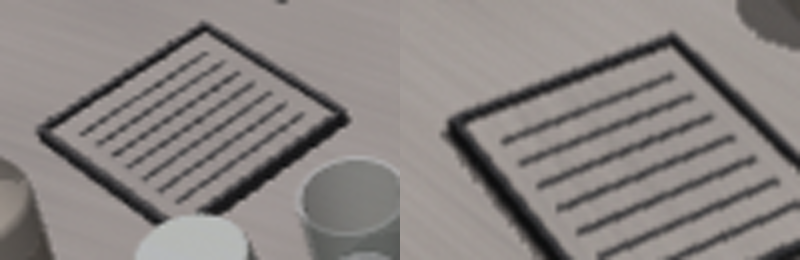

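View pics/c3.png

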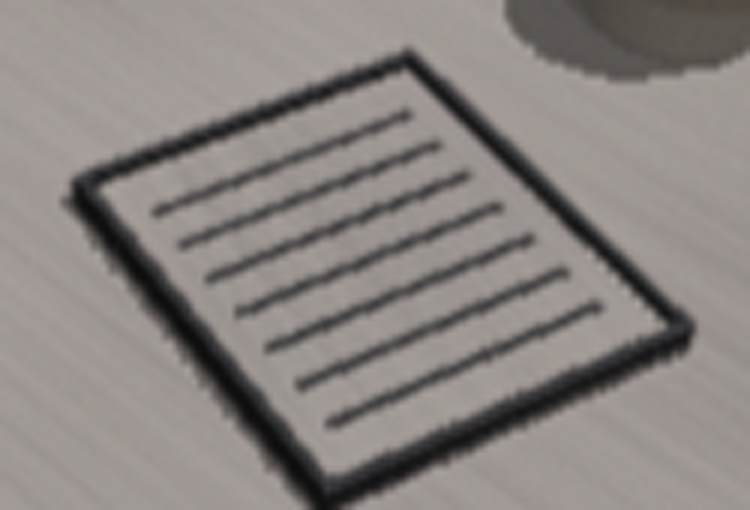

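The crops confirm it: the grey cup is on the jug, and the small tray measures about 160 mm. Next I'll fit both by projecting models into the two views.

```bash
cat > h.py <<'E'
import numpy as np,json
from scipy.optimize import least_squares
CAM={}
def load():
    from plant import r
    for n in("scene","side"): CAM[n]=r.camera_info(n)
    return r
def proj(n,P):
    c=CAM[n];E=np.array(c["extrinsics"]);P=np.atleast_2d(P);q=P@E[:3,:3].T+E[:3,3]
    return np.c_[c["fx"]*q[:,0]/q[:,2]+c["cx"],c["fy"]*q[:,1]/q[:,2]+c["cy"]]
def ray(n,uv,z):
    c=CAM[n];E=np.array(c["extrinsics"]);R=E[:3,:3];o=-R.T@E[:3,3]
    d=R.T@np.array([(uv[0]-c["cx"])/c["fx"],(uv[1]-c["cy"])/c["fy"],1]);return o+d*(z-o[2])/d[2]
t=np.linspace(0,2*np.pi,120)
def cone(x,y,z0,r0,z1,r1):
    return np.r_[np.c_[x+r0*np.cos(t),y+r0*np.sin(t),0*t+z0],np.c_[x+r1*np.cos(t),y+r1*np.sin(t),0*t+z1]]
def bbox(n,P):
    u=proj(n,P);return np.r_[u.min(0),u.max(0)]
E
python3 - <<'E'
from h import *
load()
o=lambda x,off,k:off+(x+.5)/k-.5
B={"scene":np.array([o(131,305,4),o(38,190,4),o(237,305,4),o(150,190,4)]),
"side":np.array([o(121,180,4),o(47,150,4),o(224,180,4),o(150,150,4)])}
for ns in (["scene"],["side"],["scene","side"]):
  for free in(0,1):
    f=lambda p:np.concatenate([bbox(n,cone(p[0],p[1],145+p[2]*free,32,185+p[2]*free,30))-B[n] for n in ns])
    s=least_squares(f,[500,300,0]);print(ns,s.x.round(1),s.fun.round(1))
S=[(409,52),(75,182),(325,495),(692,325)]
Sd=np.array([[o(a,310,6),o(b,255,6)] for a,b in S])
Sc=np.array([[o(a,150,4),o(b,200,4)] for a,b in [(205,23),(40,130),(348,117)]])
for n,L in(("side",Sd),("scene",Sc)):
  Q=np.array([ray(n,u,14)[:2] for u in L]);print(n,Q.round(0).tolist(),Q.mean(0), [np.linalg.norm(Q[i]-Q[i-1]).round(0) for i in range(len(Q))])
E
```

```text
['scene'] [464.2 227.5   0. ] [-0.1 -0.4  0.1  0.3]
['scene'] [452.4 224.4 -10.4] [ 0.1 -0.1 -0.1  0.1]
['side'] [465.4 225.8   0. ] [-0.2 -0.3  0.2  0.2]
['side'] [474.8 240.2  -9.8] [ 0. -0. -0.  0.]
['scene', 'side'] [465.2 227.    0. ] [-0.4 -0.2 -0.3  0.5 -0.6 -0.5 -0.1  0.1]
['scene', 'side'] [ 4.652e+02  2.270e+02 -1.000e-01] [-0.4 -0.1 -0.3  0.5 -0.6 -0.4 -0.1  0.1]
side [[636.0, -150.0], [484.0, -108.0], [441.0, -258.0], [594.0, -301.0]] [ 538.4910225  -204.02564288] [np.float64(157.0), np.float64(157.0), np.float64(156.0), np.float64(159.0)]
scene [[445.0, -254.0], [596.0, -295.0], [493.0, -97.0]] [ 511.32289475 -215.2508442 ] [np.float64(164.0), np.float64(157.0), np.float64(223.0)]
```

Run:
```python
from h import *
from scipy.spatial.transform import Rotation as Ro
r=load();s=r.read_state()
R=Ro.from_rotvec(s["eef_rot"]).as_matrix();print(R.round(3));p=np.array(s["eef_pos"])
for nm,uv in dict(spray=(295,340),tumbler=(240,270),jar=(204,293),rinse=(150,288),tin=(243,310),brushA=(262,243),brushB=(300,210),yellow=(411,268)).items(): print(nm,ray("scene",uv,0).round(0))
d=np.array([465.2,227,300])-p
print("d tool",(R.T@d).round(1), "dist",np.linalg.norm(d))
# holder yaw from scene corners at z~0
o=lambda x,off,k:off+(x+.5)/k-.5
for a,b in [(28,268),(168,382),(308,278)]: print(ray("scene",(o(a,305,4),o(b,190,4)),0).round(0))
```

```text
[[-0.955  0.297 -0.   ]
 [ 0.297  0.955 -0.001]
 [ 0.    -0.001 -1.   ]]
spray [751. 204.   0.]
tumbler [618. -16.   0.]
jar [723. -61.   0.]
rinse [ 766. -197.    0.]
tin [727.  55.   0.]
brushA [503. -10.   0.]
brushB [326.  31.   0.]
yellow [426. 395.  -0.]
d tool [-376.7 -294.8  -89.6] dist 486.6715604999186
[494. 139.   0.]
[551. 259.   0.]
[426. 316.   0.]
```

```bash
python3 -m pendant '[{"fingers":0.085,"dp":[-0.01,-0.01,-0.03],"twist":0},{"fingers":0.085,"dp":[-0.02,-0.015,-0.03],"twist":0},{"fingers":0.085,"dp":[-0.03,-0.024,-0.03],"twist":0},{"fingers":0.085,"dp":[-0.035,-0.027,0],"twist":0},{"fingers":0.085,"dp":[-0.035,-0.027,0],"twist":0},{"fingers":0.085,"dp":[-0.035,-0.027,0],"twist":0},{"fingers":0.085,"dp":[-0.035,-0.027,0],"twist":0},{"fingers":0.085,"dp":[-0.035,-0.027,0],"twist":0},{"fingers":0.085,"dp":[-0.035,-0.027,0],"twist":0},{"fingers":0.085,"dp":[-0.035,-0.027,0],"twist":0},{"fingers":0.085,"dp":[-0.03,-0.023,0],"twist":0},{"fingers":0.085,"dp":[-0.02,-0.015,0],"twist":0},{"fingers":0.085,"dp":[-0.01,-0.008,0],"twist":0},{"fingers":0.085,"dp":[-0.01,-0.008,0],"twist":0},{"fingers":0.085,"dp":[0,0,0],"twist":0},{"fingers":0.085,"dp":[0,0,0],"twist":0}]'
python3 - <<'E'
from h import *
from scipy.spatial.transform import Rotation as Ro
import cv2
r=load();s=r.read_state();im=r.snapshot("wrist");cv2.imwrite("pics/w1.png",im[:,:,::-1])
R=Ro.from_rotvec(s["eef_rot"]).as_matrix();p=np.array(s["eef_pos"]);print(s["t"],p,s["qpos"].round(3),R.round(3).tolist())
print((R.T@(np.array([465.2,227,250])-p)).round(1))
np.savez("w1.npz",R=R,p=p)
E
```

```text
t: 1.75
eef_pos: [464.1, 230.9, 300.5]
eef_rot: [-0.472, -3.106, -0.0]
force: [1.2, 1.2, -0.4]
grip_width: 85.0
1.75 [464.08296804 230.85100499 300.51241176] [ 0.403  0.208  1.777  0.     1.157 -0.866] [[-0.955, 0.297, -0.0], [0.297, 0.955, 0.0], [0.0, 0.0, -1.0]]
[-2.2 -3.3 50.5]
```

View pics/w1.png

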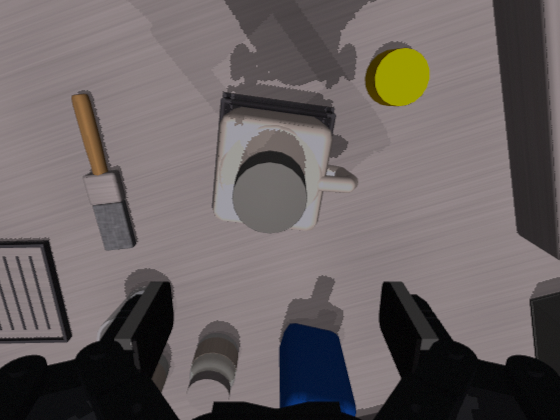

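The wrist view shows the cup's top disc, x 233 to 307 with its bottom at 233, centred near (270,196). The handle is to the right. I'll compare this with the fit.

```bash
cat >> h.py <<'E'
def wproj(P,R,p,c):
    T=np.array(c["T_tool_cam"]);q=((np.atleast_2d(P)-p)@R-T[:3,3])@T[:3,:3]
    return np.c_[c["fx"]*q[:,0]/q[:,2]+c["cx"],c["fy"]*q[:,1]/q[:,2]+c["cy"]]
E
python3 - <<'E'
from h import *
import cv2
r=load();c=r.camera_info("wrist");d=np.load("w1.npz");R,p=d["R"],d["p"]
im=cv2.imread("pics/w1.png")
cv2.imwrite("pics/w1c.png",cv2.resize(im[140:250,210:330],None,fx=5,fy=5,interpolation=cv2.INTER_CUBIC))
for xy in((465.2,227),):
  a=cone(*xy,145,32,185,30);u=wproj(a,R,p,c);print(u[:120].min(0),u[:120].max(0),u[120:].min(0),u[120:].max(0))
E
```

```text
[236.40942354 148.84873456] [307.62042917 217.73821676] [233.80909041 160.39306274] [309.21513181 232.45635327]
```

View pics/w1c.png

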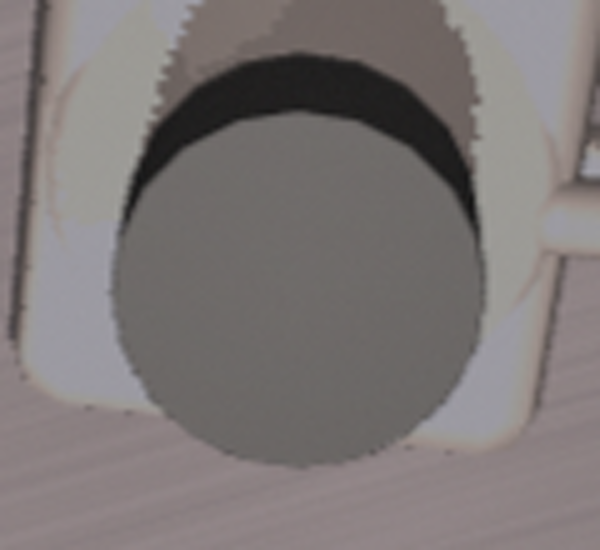

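```bash
python3 -m pendant '[{"fingers":0.085,"dp":[-0.0026,-0.0043,0.01],"twist":0},{"fingers":0.085,"dp":[0,0,0.02],"twist":0},{"fingers":0.085,"dp":[0,0,0.025],"twist":0},{"fingers":0.085,"dp":[0,0,0.025],"twist":0},{"fingers":0.085,"dp":[0,0,0.025],"twist":0},{"fingers":0.085,"dp":[0,0,0.02],"twist":0},{"fingers":0.085,"dp":[0,0,0.015],"twist":0},{"fingers":0.085,"dp":[0,0,0.01],"twist":0},{"fingers":0.085,"dp":[0,0,0.0045],"twist":0},{"fingers":0.085,"dp":[0,0,0],"twist":0},{"fingers":0.085,"dp":[0,0,0],"twist":0}]' 30
python3 - <<'E'
from plant import r
import cv2
for n in("wrist","side"): cv2.imwrite(f"pics/{n}2.png",r.snapshot(n)[:,:,::-1])
b=cv2.imread("pics/side2.png");cv2.imwrite("pics/side2c.png",cv2.resize(b[100:260,140:300],None,fx=3.7,fy=3.7,interpolation=cv2.INTER_CUBIC))
E
```

```text
t: 2.9
eef_pos: [465.9, 225.7, 146.6]
eef_rot: [0.472, 3.105, 0.001]
force: [0.6, -0.7, 0.2]
grip_width: 85.1
```

View pics/wrist2.png

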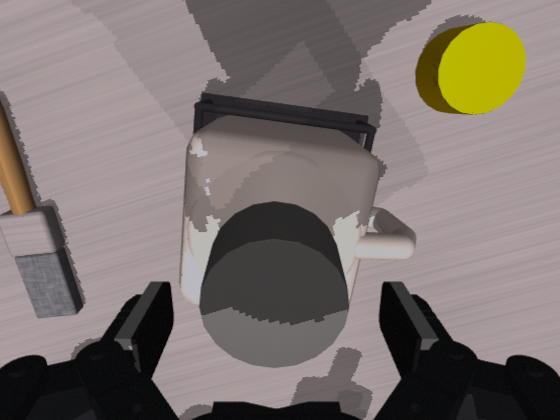

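View pics/side2c.png

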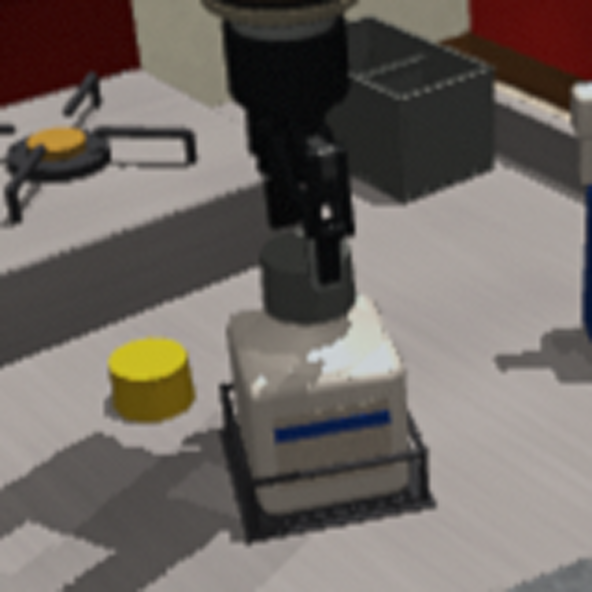

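Jaws are centred on the cup, whose disc spans x 200 to 348. I'll check the fore-aft position against the projection, then close.

Run:
```python
from h import *
from scipy.spatial.transform import Rotation as Ro
r=load();c=r.camera_info("wrist");s=r.read_state();R=Ro.from_rotvec(s["eef_rot"]).as_matrix();p=np.array(s["eef_pos"])
for dx in(-3,0,3):
  u=wproj(cone(*(p[:2]+dx*R[:2,0]),145,32,185,30),R,p,c)[120:];print(dx,u.min(0),u.max(0))
```

```text
-3 [200.58607333 245.6080314 ] [350.60849828 373.57528224]
0 [200.08097566 238.24094713] [351.1162021  367.94197352]
3 [199.5690036  230.76692733] [351.63079933 362.23725932]
```

```bash
python3 -m pendant '[{"fingers":0.055,"dp":[0,0,0],"twist":0},{"fingers":0.055,"dp":[0,0,0],"twist":0},{"fingers":0.055,"dp":[0,0,0],"twist":0},{"fingers":0.055,"dp":[0,0,0],"twist":0},{"fingers":0.055,"dp":[0,0,0],"twist":0},{"fingers":0.055,"dp":[0,0,0],"twist":0}]' 30
```

```text
t: 3.6
eef_pos: [465.8, 225.5, 146.2]
eef_rot: [0.472, 3.106, 0.0]
force: [0.4, -0.6, 4.3]
grip_width: 58.6
```

```bash
python3 -m pendant '[{"fingers":0.045,"dp":[0,0,0],"twist":0},{"fingers":0.045,"dp":[0,0,-0.005],"twist":0},{"fingers":0.045,"dp":[0,0,-0.01],"twist":0},{"fingers":0.045,"dp":[0,0,-0.01],"twist":0},{"fingers":0.045,"dp":[0,0,-0.015],"twist":0},{"fingers":0.045,"dp":[0,0,-0.02],"twist":0},{"fingers":0.045,"dp":[0,0,-0.02],"twist":0},{"fingers":0.045,"dp":[0,0,-0.02],"twist":0},{"fingers":0.045,"dp":[0,0,-0.02],"twist":0},{"fingers":0.045,"dp":[0,0,0],"twist":0},{"fingers":0.045,"dp":[0,0,0],"twist":0}]' 30
python3 - <<'E'
from plant import r
import cv2
for n in("wrist","side"): cv2.imwrite(f"pics/{n}3.png",r.snapshot(n)[:,:,::-1])
b=cv2.imread("pics/side3.png");cv2.imwrite("pics/side3c.png",cv2.resize(b[60:240,140:300],None,fx=3.3,fy=3.3,interpolation=cv2.INTER_CUBIC))
E
```

```text
t: 4.7
eef_pos: [465.7, 225.5, 266.7]
eef_rot: [0.472, 3.105, 0.001]
force: [-0.0, 1.1, -0.2]
grip_width: 58.6
```

View pics/wrist3.png

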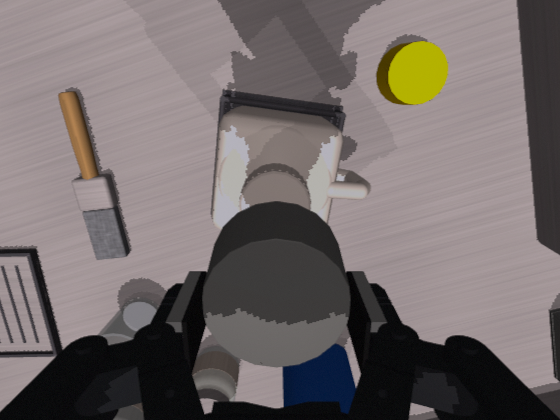

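View pics/side3c.png

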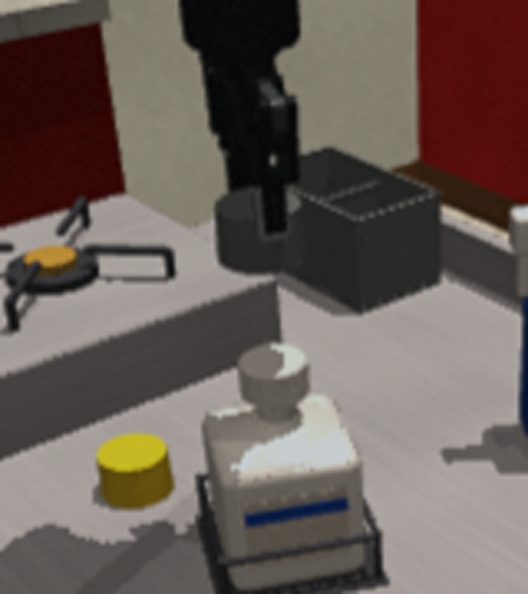

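The cup is held straight and the cap is now visible. Next I'll carry the cup over to the tray.

```bash
python3 -m pendant '[{"fingers":0.045,"dp":[-0.005,-0.0097,0],"twist":0},{"fingers":0.045,"dp":[-0.01,-0.0194,0],"twist":0},{"fingers":0.045,"dp":[-0.0155,-0.03,0],"twist":0},{"fingers":0.045,"dp":[-0.0155,-0.03,0],"twist":0},{"fingers":0.045,"dp":[-0.0155,-0.03,0],"twist":0},{"fingers":0.045,"dp":[-0.0155,-0.03,0],"twist":0},{"fingers":0.045,"dp":[-0.0155,-0.03,0],"twist":0},{"fingers":0.045,"dp":[-0.0155,-0.03,0],"twist":0},{"fingers":0.045,"dp":[-0.0155,-0.03,0],"twist":0},{"fingers":0.045,"dp":[-0.0155,-0.03,0],"twist":0},{"fingers":0.045,"dp":[-0.0155,-0.03,0],"twist":0},{"fingers":0.045,"dp":[-0.0155,-0.03,0],"twist":0},{"fingers":0.045,"dp":[-0.0155,-0.03,0],"twist":0},{"fingers":0.045,"dp":[-0.009,-0.0175,0],"twist":0},{"fingers":0.045,"dp":[-0.004,-0.0085,0],"twist":0},{"fingers":0.045,"dp":[0,0,0],"twist":0},{"fingers":0.045,"dp":[0,0,0],"twist":0}]' 30
python3 - <<'E'
from h import *
from scipy.spatial.transform import Rotation as Ro
import cv2
r=load();s=r.read_state();im=r.snapshot("wrist");cv2.imwrite("pics/w4.png",im[:,:,::-1])
R=Ro.from_rotvec(s["eef_rot"]).as_matrix();p=np.array(s["eef_pos"]);print(p,s["qpos"].round(2))
np.savez("w4.npz",R=R,p=p)
for n in("scene","side"):cv2.imwrite(f"pics/{n}4.png",r.snapshot(n)[:,:,::-1])
E
```

```text
t: 6.5
eef_pos: [540.3, -200.3, 265.9]
eef_rot: [-0.472, -3.105, -0.001]
force: [0.2, -0.3, -0.2]
grip_width: 58.3
[ 540.33331254 -200.33596497  265.89496494] [-0.41  0.32  1.7   0.    1.12 -1.68]
```

View pics/w4.png

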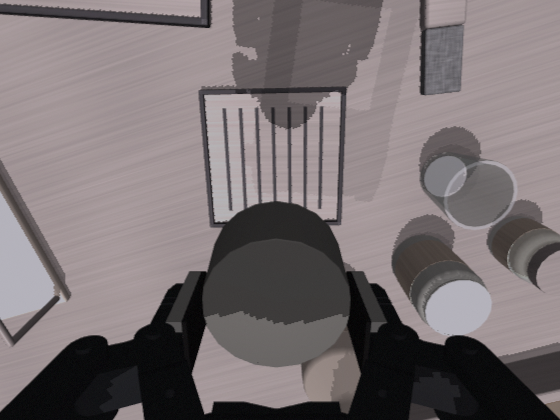

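View pics/scene4.png

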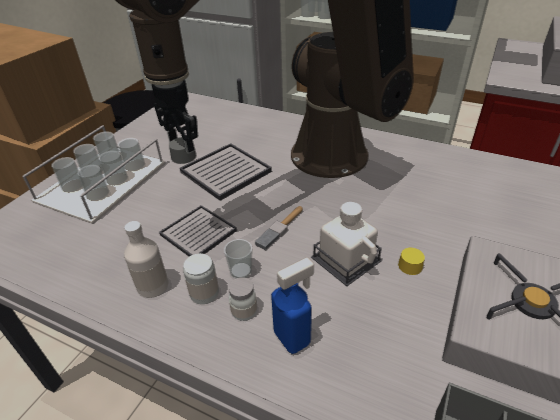

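The wrist view shows the whole small tray at x 200 to 347, y 88 to 226. I'll enlarge it to read the corners.

Run:
```python
import cv2
im=cv2.imread("pics/w4.png")
cv2.imwrite("pics/w4c.png",cv2.resize(im[80:235,190:360],None,fx=4,fy=4,interpolation=cv2.INTER_CUBIC)[:600])
cv2.imwrite("pics/w4d.png",cv2.resize(im[210:235,190:360],None,fx=4,fy=4,interpolation=cv2.INTER_CUBIC))
```

```text
(no output)
```

View pics/w4c.png

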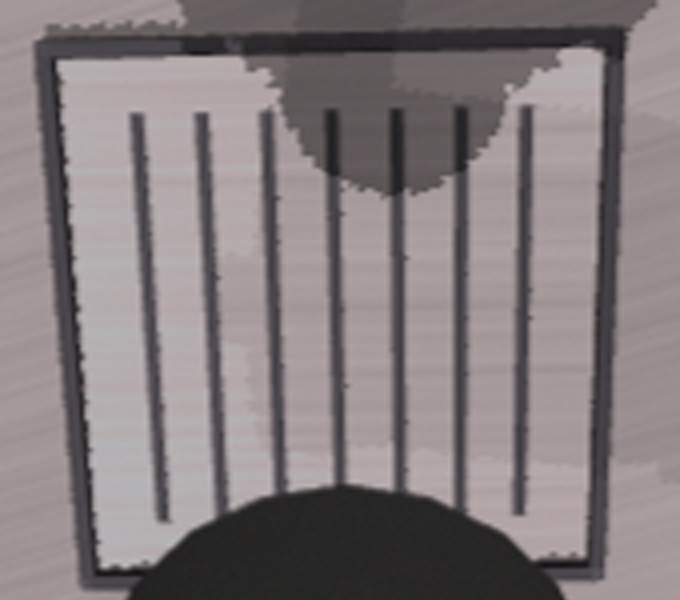

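Run:
```python
from h import *
r=load();c=r.camera_info("wrist");d=np.load("w4.npz");R,p=d["R"],d["p"]
uv=np.array([[190+(a+.5)/4-.5,80+(b+.5)/4-.5] for a,b in [(36,42),(627,30),(603,580),(82,588)]])
T=np.array(c["T_tool_cam"])
Q=[]
for u in uv:
  v=R@(T[:3,:3]@np.array([(u[0]-c["cx"])/c["fx"],(u[1]-c["cy"])/c["fy"],1]));o=p+R@T[:3,3];Q.append((o+v*(14-o[2])/v[2])[:2])
Q=np.array(Q);print(Q.round(1),[np.linalg.norm(Q[i]-Q[i-1]).round(1) for i in range(4)],Q.mean(0))
sq=np.array([[-80,-80],[80,-80],[80,80],[-80,80]])
def S(p):
  a=p[2];M=np.array([[np.cos(a),-np.sin(a)],[np.sin(a),np.cos(a)]]);return np.c_[sq@M.T+p[:2],np.full(4,14.)]
# combined with the side camera: any-order match
from itertools import product
def f(q,k=0): return (wproj(S(q),R,p,c)[order]-uv).ravel()
best=None
for sh in range(4):
  for rev in(1,-1):
    order=[(rev*i+sh)%4 for i in range(4)]
    s=least_squares(f,[540,-200,-.27])
    if best is None or s.cost<best.cost:best=s
print(best.x,best.fun.round(1))
d=best.x[:2]-p[:2];print(R.T[:2,:2]@d)
for n in("scene","side"):print(n,proj(n,S(best.x)).round(1).tolist())
```

```text
[[ 442.5 -256.9]
 [ 486.8 -104.2]
 [ 639.1 -148.7]
 [ 594.6 -300.8]] [np.float64(158.2), np.float64(159.0), np.float64(158.7), np.float64(158.5)] [ 540.73272452 -202.64423813]
[ 5.40943952e+02 -2.02710464e+02 -2.82946253e-01] [-0.5 -0.6  0.5 -0.4  0.6  0.6 -0.6  0.9]
[-1.28849977 -2.08587861]
scene [[200.4, 204.5], [157.9, 231.3], [193.1, 257.3], [235.9, 226.8]]
side [[363.8, 336.6], [425.9, 308.7], [378.4, 262.1], [321.4, 283.3]]
```

Wrist and side fits agree within about 2 mm, putting the tray centre at (540.9,-202.7). The outside edges measure 158 to 159 mm, so this is the right tray. I'll lower the cup.

```bash
python3 -m pendant '[{"fingers":0.045,"dp":[-0.0013,-0.0021,0.01],"twist":0},{"fingers":0.045,"dp":[0,0,0.02],"twist":0},{"fingers":0.045,"dp":[0,0,0.03],"twist":0},{"fingers":0.045,"dp":[0,0,0.03],"twist":0},{"fingers":0.045,"dp":[0,0,0.03],"twist":0},{"fingers":0.045,"dp":[0,0,0.03],"twist":0},{"fingers":0.045,"dp":[0,0,0.03],"twist":0},{"fingers":0.045,"dp":[0,0,0.025],"twist":0},{"fingers":0.045,"dp":[0,0,0.02],"twist":0},{"fingers":0.045,"dp":[0,0,0.015],"twist":0},{"fingers":0.045,"dp":[0,0,0.01],"twist":0},{"fingers":0.045,"dp":[0,0,0.004],"twist":0},{"fingers":0.045,"dp":[0,0,0],"twist":0},{"fingers":0.045,"dp":[0,0,0],"twist":0}]' 30
```

```text
t: 8.05
eef_pos: [541.8, -203.8, 12.8]
eef_rot: [0.472, 3.105, -0.0]
force: [-0.9, 0.1, -1.2]
grip_width: 58.4
```

```bash
python3 -m pendant '[{"fingers":0.045,"dp":[0,0,0.001],"twist":0},{"fingers":0.045,"dp":[0,0,0.0005],"twist":0},{"fingers":0.045,"dp":[0,0,0],"twist":0}]' 30
```

```text
t: 8.35
eef_pos: [541.5, -203.7, 10.9]
eef_rot: [0.472, 3.105, -0.0]
force: [-0.1, -0.0, 0.1]
grip_width: 58.5
```

```bash
python3 -m pendant '[{"fingers":0.045,"dp":[0,0,0.001],"twist":0},{"fingers":0.045,"dp":[0,0,0],"twist":0}]' 30;  python3 -m pendant '[{"fingers":0.045,"dp":[0,0,0.0005],"twist":0},{"fingers":0.045,"dp":[0,0,0],"twist":0}]' 30
```

```text
t: 8.55
eef_pos: [541.5, -203.7, 9.9]
eef_rot: [0.472, 3.105, -0.0]
force: [-0.9, 1.0, 4.9]
grip_width: 58.4
t: 8.75
eef_pos: [541.6, -203.7, 9.9]
eef_rot: [0.472, 3.105, -0.0]
force: [-3.4, 1.4, 14.1]
grip_width: 58.6
```

```bash
python3 -m pendant '[{"fingers":0.045,"dp":[0,0,-0.0008],"twist":0},{"fingers":0.06,"dp":[0,0,0],"twist":0},{"fingers":0.065,"dp":[0,0,0],"twist":0},{"fingers":0.085,"dp":[0,0,0],"twist":0},{"fingers":0.085,"dp":[0,0,0],"twist":0},{"fingers":0.085,"dp":[0,0,0],"twist":0},{"fingers":0.085,"dp":[0,0,0],"twist":0},{"fingers":0.085,"dp":[0,0,-0.005],"twist":0},{"fingers":0.085,"dp":[0,0,-0.015],"twist":0},{"fingers":0.085,"dp":[0,0,-0.025],"twist":0},{"fingers":0.085,"dp":[0,0,-0.03],"twist":0},{"fingers":0.085,"dp":[0,0,-0.03],"twist":0},{"fingers":0.085,"dp":[0,0,-0.03],"twist":0},{"fingers":0.085,"dp":[0,0,-0.03],"twist":0},{"fingers":0.085,"dp":[0,0,-0.03],"twist":0},{"fingers":0.085,"dp":[0,0,-0.03],"twist":0},{"fingers":0.085,"dp":[0,0,-0.03],"twist":0},{"fingers":0.085,"dp":[0,0,-0.015],"twist":0},{"fingers":0.085,"dp":[0,0,0],"twist":0}]' 30
python3 - <<'E'
from h import *
from scipy.spatial.transform import Rotation as Ro
import cv2
r=load();s=r.read_state();im=r.snapshot("wrist");cv2.imwrite("pics/w5.png",im[:,:,::-1])
R=Ro.from_rotvec(s["eef_rot"]).as_matrix();p=np.array(s["eef_pos"]);print(p)
c=r.camera_info("wrist")
u=wproj(cone(541,-202.7,8,32,48,30),R,p,c)[120:];print(u.min(0),u.max(0))
E
```

```text
t: 10.65
eef_pos: [542.3, -204.0, 283.6]
eef_rot: [0.472, 3.101, -0.002]
force: [-0.7, -0.4, -0.9]
grip_width: 85.0
[ 542.2674327  -204.00758918  283.60015323]
[249.43571991 133.16775047] [303.94882809 186.98025149]
```

View pics/w5.png

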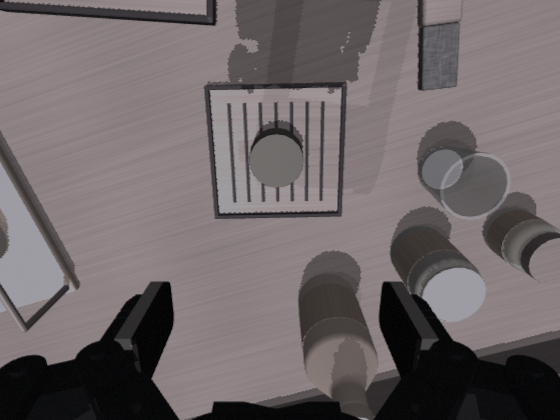

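The cup stands in the middle of the tray, its disc at (276,160) against a prediction of (276.7,160). Next, the cap.

```bash
python3 -m pendant '[{"fingers":0.085,"dp":[0.006,0.0115,0],"twist":0},{"fingers":0.085,"dp":[0.012,0.023,0],"twist":0},{"fingers":0.085,"dp":[0.0175,0.034,0],"twist":0},{"fingers":0.085,"dp":[0.0175,0.034,0],"twist":0},{"fingers":0.085,"dp":[0.0175,0.034,0],"twist":0},{"fingers":0.085,"dp":[0.0175,0.034,0],"twist":0},{"fingers":0.085,"dp":[0.0175,0.034,0],"twist":0},{"fingers":0.085,"dp":[0.0175,0.034,0],"twist":0},{"fingers":0.085,"dp":[0.0175,0.034,0],"twist":0},{"fingers":0.085,"dp":[0.0175,0.034,0],"twist":0},{"fingers":0.085,"dp":[0.0175,0.034,0],"twist":0},{"fingers":0.085,"dp":[0.014,0.0265,0],"twist":0},{"fingers":0.085,"dp":[0.008,0.0155,0],"twist":0},{"fingers":0.085,"dp":[0.004,0.0058,0],"twist":0},{"fingers":0.085,"dp":[0,0,0],"twist":0},{"fingers":0.085,"dp":[0,0,0],"twist":0}]' 30
python3 - <<'E'
from h import *
from scipy.spatial.transform import Rotation as Ro
import cv2
r=load();s=r.read_state();im=r.snapshot("wrist");cv2.imwrite("pics/w6.png",im[:,:,::-1])
R=Ro.from_rotvec(s["eef_rot"]).as_matrix();p=np.array(s["eef_pos"]);print(p,R.round(3).tolist())
np.savez("w6.npz",R=R,p=p)
c=r.camera_info("wrist")
u=wproj(cone(465.3,226,153,26,181,26),R,p,c)[120:];print(u.min(0),u.max(0))
cv2.imwrite("pics/w6c.png",cv2.resize(cv2.imread("pics/w6.png")[130:260,200:340],None,fx=4.5,fy=4.5,interpolation=cv2.INTER_CUBIC))
E
```

```text
t: 12.3
eef_pos: [464.0, 226.4, 279.5]
eef_rot: [-0.472, -3.105, 0.001]
force: [-0.7, 0.3, -0.7]
grip_width: 84.6
[463.97122871 226.37930245 279.49744416] [[-0.955, 0.297, -0.001], [0.297, 0.955, -0.001], [0.001, -0.001, -1.0]]
[241.25480569 169.43768854] [310.47560242 235.23525294]
```

View pics/w6c.png

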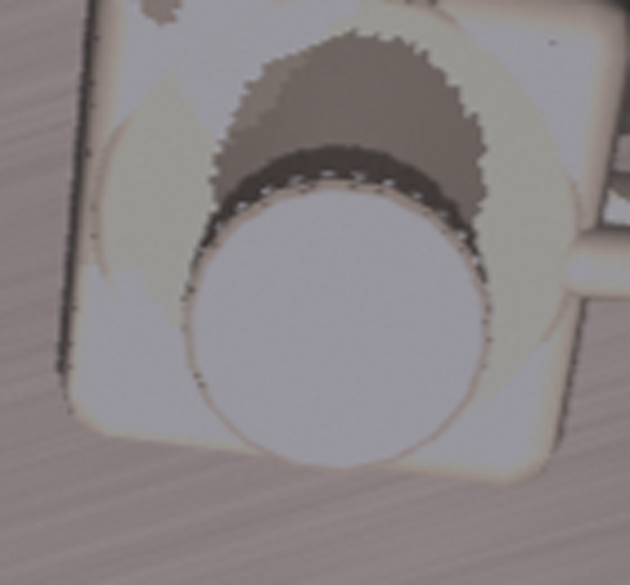

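```bash
python3 -m pendant '[{"fingers":0.085,"dp":[-0.001,-0.0008,0.01],"twist":0},{"fingers":0.085,"dp":[0,0,0.02],"twist":0},{"fingers":0.085,"dp":[0,0,0.025],"twist":0},{"fingers":0.085,"dp":[0,0,0.025],"twist":0},{"fingers":0.085,"dp":[0,0,0.02],"twist":0},{"fingers":0.085,"dp":[0,0,0.015],"twist":0},{"fingers":0.085,"dp":[0,0,0.01],"twist":0},{"fingers":0.085,"dp":[0,0,0.005],"twist":0},{"fingers":0.085,"dp":[0,0,0],"twist":0},{"fingers":0.085,"dp":[0,0,0],"twist":0}]' 30
python3 - <<'E'
from h import *
from scipy.spatial.transform import Rotation as Ro
import cv2
r=load();s=r.read_state();im=r.snapshot("wrist");cv2.imwrite("pics/w7.png",im[:,:,::-1])
R=Ro.from_rotvec(s["eef_rot"]).as_matrix();p=np.array(s["eef_pos"]);print(p,s["qpos"])
c=r.camera_info("wrist")
u=wproj(cone(p[0],p[1],153,26,181,26),R,p,c)[120:];print(u.min(0),u.max(0))
E
```

```text
t: 13.35
eef_pos: [465.4, 226.0, 150.3]
eef_rot: [0.473, 3.105, 0.001]
force: [-0.1, 0.3, -0.0]
grip_width: 85.1
[465.44405547 225.95561272 150.33423774] [ 3.93359614e-01  3.72295358e-01  1.96127486e+00 -1.10183616e-05
  8.07348509e-01 -8.75377180e-01]
[213.24686042 239.77410648] [337.94143702 347.98563949]
```

View pics/w7.png

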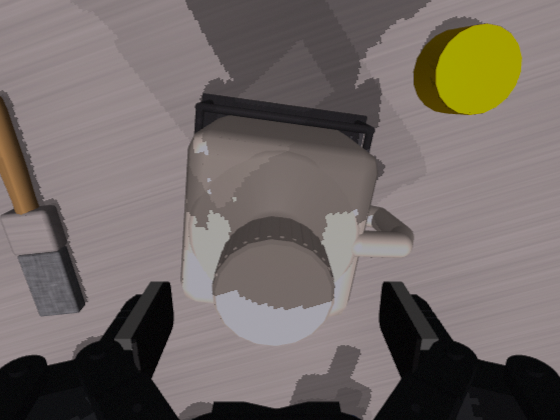

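```bash
python3 -m pendant '[{"fingers":0.085,"dp":[0.0005,-0.0009,0],"twist":0},{"fingers":0.04,"dp":[0,0,0],"twist":0},{"fingers":0.04,"dp":[0,0,0],"twist":0},{"fingers":0.04,"dp":[0,0,0],"twist":0},{"fingers":0.04,"dp":[0,0,0],"twist":0},{"fingers":0.04,"dp":[0,0,0],"twist":0},{"fingers":0.04,"dp":[0,0,0],"twist":0},{"fingers":0.04,"dp":[0,0,0],"twist":0}]' 70
```

```text
t: 14.2
eef_pos: [464.4, 225.3, 150.0]
eef_rot: [0.472, 3.106, 0.0]
force: [-0.1, -0.7, 5.4]
grip_width: 49.2
```

```bash
python3 -m pendant '[{"fingers":0.04,"dp":[0,0,0.001],"twist":0},{"fingers":0.04,"dp":[0,0,0.001],"twist":0},{"fingers":0.04,"dp":[0,0,0.001],"twist":0},{"fingers":0.04,"dp":[0,0,0.001],"twist":0},{"fingers":0.04,"dp":[0,0,0],"twist":0},{"fingers":0.04,"dp":[0,0,0],"twist":0}]' 70; python3 -m pendant '[{"fingers":0.04,"dp":[0,0,0.001],"twist":0},{"fingers":0.04,"dp":[0,0,0.001],"twist":0},{"fingers":0.04,"dp":[0,0,0],"twist":0},{"fingers":0.04,"dp":[0,0,0],"twist":0}]' 70
```

```text
t: 14.8
eef_pos: [464.4, 225.3, 146.0]
eef_rot: [0.472, 3.106, 0.0]
force: [-2.4, -1.0, 7.9]
grip_width: 48.6
t: 15.2
eef_pos: [464.4, 225.3, 144.1]
eef_rot: [0.472, 3.106, 0.0]
force: [-1.3, -2.0, 10.5]
grip_width: 49.0
```

```bash
python3 -m pendant '[{"fingers":0.04,"dp":[0,0,0.0003],"twist":-0.05},{"fingers":0.04,"dp":[0,0,0],"twist":-0.1},{"fingers":0.04,"dp":[0,0,0],"twist":-0.1},{"fingers":0.04,"dp":[0,0,0],"twist":-0.1},{"fingers":0.04,"dp":[0,0,0],"twist":-0.1},{"fingers":0.04,"dp":[0,0,0],"twist":0}]' 70
python3 - <<'E'
from plant import r
s=r.read_state();print(s["wrist_torque"],s["qpos"])
E
```

```text
t: 15.8
eef_pos: [464.9, 225.5, 144.0]
eef_rot: [-0.239, 3.131, 0.001]
force: [-0.8, 0.1, 10.0]
grip_width: 49.0
[-0.04174546  0.02765912  0.03052918] [ 3.92995551e-01  3.80005472e-01  1.96917734e+00  4.41127768e-05
  7.91217300e-01 -1.33002606e+00]
```

```bash
python3 -m pendant '[{"fingers":0.04,"dp":[0,0,0],"twist":-0.1},{"fingers":0.04,"dp":[0,0,0],"twist":-0.12},{"fingers":0.04,"dp":[0,0,0],"twist":-0.12},{"fingers":0.04,"dp":[0,0,0],"twist":-0.12},{"fingers":0.04,"dp":[0,0,0],"twist":-0.12},{"fingers":0.04,"dp":[0,0,0],"twist":-0.12},{"fingers":0.04,"dp":[0,0,0],"twist":-0.12},{"fingers":0.04,"dp":[0,0,0],"twist":-0.12},{"fingers":0.04,"dp":[0,0,0],"twist":-0.12},{"fingers":0.04,"dp":[0,0,0],"twist":-0.06},{"fingers":0.04,"dp":[0,0,0],"twist":0},{"fingers":0.04,"dp":[0,0,0],"twist":0}]' 70
python3 - <<'E'
from plant import r
import cv2
s=r.read_state();print(s["wrist_torque"],s["qpos"])
cv2.imwrite("pics/w8.png",r.snapshot("wrist")[:,:,::-1])
E
```

```text
t: 17.0
eef_pos: [464.5, 224.9, 144.0]
eef_rot: [-1.862, 2.53, -0.001]
force: [-2.4, -6.5, 13.6]
grip_width: 48.8
[-1.02987035  0.24838624  0.08276325] [ 3.92610979e-01  3.79833635e-01  1.96965653e+00 -7.79943495e-04
  7.91925602e-01 -2.44625095e+00]
```

View pics/w8.png

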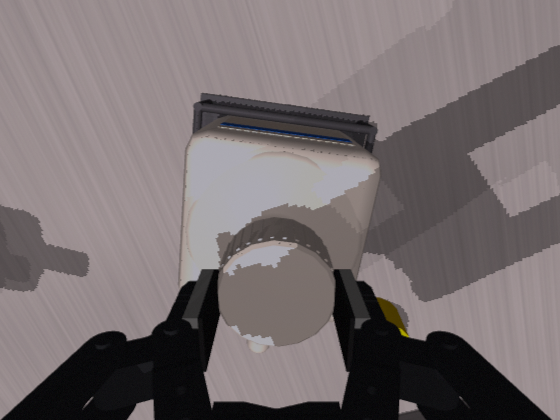

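```bash
python3 -m pendant '[{"fingers":0.04,"dp":[0,0,-0.003],"twist":0},{"fingers":0.04,"dp":[0,0,-0.003],"twist":0},{"fingers":0.04,"dp":[0,0,-0.003],"twist":0},{"fingers":0.04,"dp":[0,0,-0.003],"twist":0},{"fingers":0.04,"dp":[0,0,0],"twist":0}]' 70;python3 -m pendant '[{"fingers":0.04,"dp":[0,0,-0.005],"twist":0},{"fingers":0.04,"dp":[0,0,-0.005],"twist":0},{"fingers":0.04,"dp":[0,0,-0.005],"twist":0},{"fingers":0.04,"dp":[0,0,0],"twist":0}]' 70
python3 - <<'E'
from plant import r
import cv2
for n in("wrist","side"): cv2.imwrite(f"pics/{n}9.png",r.snapshot(n)[:,:,::-1])
b=cv2.imread("pics/side9.png");cv2.imwrite("pics/side9c.png",cv2.resize(b[100:260,140:300],None,fx=3.7,fy=3.7,interpolation=cv2.INTER_CUBIC))
E
```

```text
t: 17.55
eef_pos: [464.2, 225.2, 155.7]
eef_rot: [1.861, -2.531, -0.0]
force: [-0.0, -2.5, 0.1]
grip_width: 48.7
t: 17.95
eef_pos: [464.9, 225.7, 171.5]
eef_rot: [-1.86, 2.53, -0.0]
force: [0.4, 1.4, 0.1]
grip_width: 49.0
```

View pics/side9c.png

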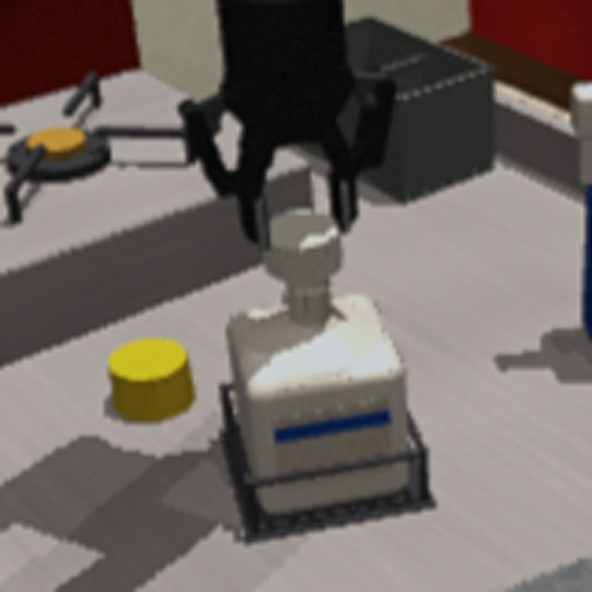

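View pics/wrist9.png

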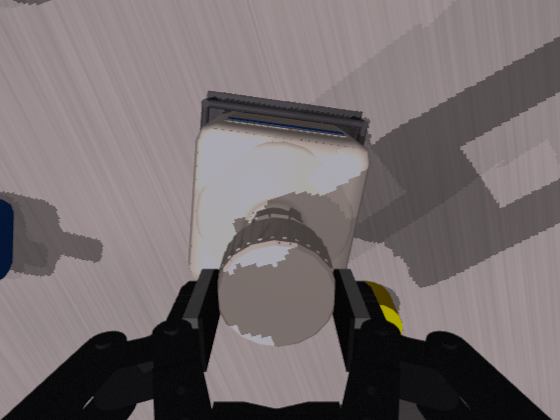

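The cap is off and in the gripper. I'll lift it to the hold height.

```bash
python3 -m pendant '[{"fingers":0.04,"dp":[0,0,-0.01],"twist":0},{"fingers":0.04,"dp":[0,0,-0.015],"twist":0},{"fingers":0.04,"dp":[0,0,-0.02],"twist":0},{"fingers":0.04,"dp":[0,0,-0.015],"twist":0},{"fingers":0.04,"dp":[0,0,-0.01],"twist":0},{"fingers":0.04,"dp":[0,0,-0.005],"twist":0},{"fingers":0.04,"dp":[0,0,0],"twist":0},{"fingers":0.04,"dp":[0,0,0],"twist":0},{"fingers":0.04,"dp":[0,0,0],"twist":0}]' 70
python3 - <<'E'
from plant import r
import cv2
s=r.read_state();print(s["eef_pos"],s["qvel"].round(4))
for n in("wrist","side","scene"): cv2.imwrite(f"pics/{n}10.png",r.snapshot(n)[:,:,::-1])
b=cv2.imread("pics/side10.png");cv2.imwrite("pics/side10c.png",cv2.resize(b[60:240,140:300],None,fx=3.3,fy=3.3,interpolation=cv2.INTER_CUBIC))
E
```

```text
t: 18.95
eef_pos: [463.9, 225.1, 244.9]
eef_rot: [1.86, -2.53, -0.0]
force: [0.3, -1.3, -1.0]
grip_width: 49.0
[463.91153048 225.0917836  244.90008703] [ 0.0021  0.0013 -0.002  -0.0003  0.0037  0.0017]
```

View pics/side10c.png

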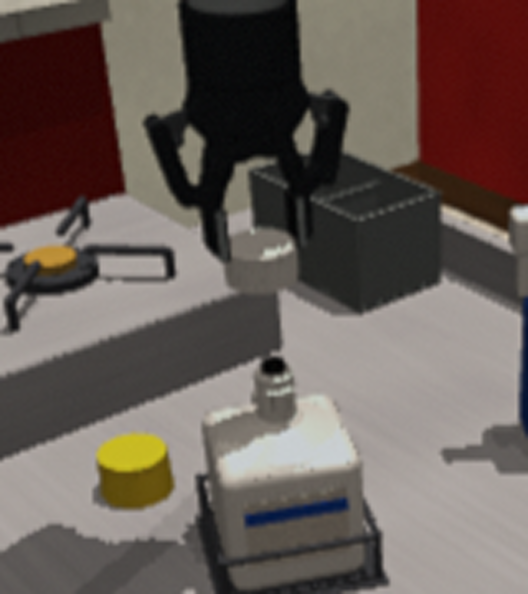

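View pics/scene10.png

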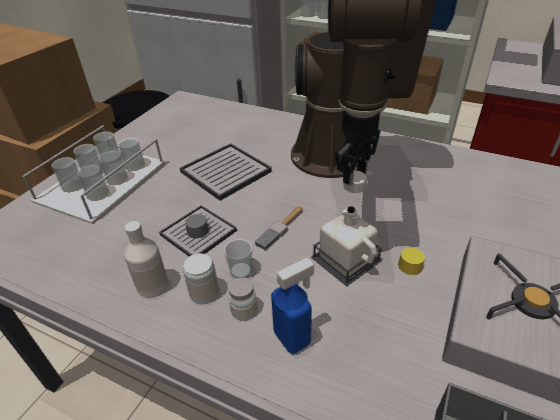

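View pics/wrist10.png

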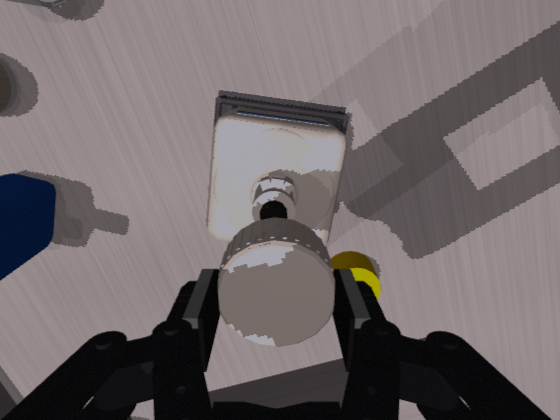

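Run:
```python
from h import *
r=load();o=lambda x,off:off+(x+.5)/3.3-.5
B=np.array([o(224,140),o(226,60),o(299,140),o(293,60)])
f=lambda p:bbox("side",cone(464.3,225.2,p[0],26,p[0]+28,26))-B
s=least_squares(f,[248]);print("bottom z",s.x,s.fun.round(1))
c=o(272,140),o(367,60);print("seal top",ray("side",c,179))
```

```text
bottom z [247.98299261] [-0.2 -0.   0.3  0. ]
seal top [459.53416389 217.7723921  179.        ]
```

Run:
```python
from plant import r
print(r.read_state()["grip_width"]);print(r.finish_job())
```

```text
48.72634099683249
the job is handed in; nothing more can be done
None
```

I took the grey cup off the jug and stood it mouth down in the middle of the small drip tray. I then pushed the cap down about 6 mm (10.5 N), turned it about 90° anticlockwise and lifted it off. The job was handed in at about 19 s of the 54 s, with no verdict reported.

- **Cup:** after release it showed within about 1 pixel of where a cup at the tray's centre should appear.
- **Cap:** it is still in the gripper at the commanded 70 N grip, and looks level. The side camera puts its underside at z = 248 mm, about 78 mm above the mouth's rim. The TCP is within about 1 mm sideways of where it gripped the cap.
- **Other items:** none of them look moved in the final scene picture.
- **Forces:** the highest outside force I read was about 14 N. That was when setting the cup down and again at the end of the turn.
- **Disagreement:** the side camera placed the black seal about 9 mm towards the camera when I assumed its top was at 179 mm. That fits my having picked a point about 6 mm below the top, so I put it down to that rather than to the cap being off-centre. I did not check it further.

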